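# Rack the dry tonearm boards

## Task

Two of the plywood tonearm boards hanging on the drying stand are dry: lift the long narrow one and the short wide one up and off their hooks without wrenching them, and stand each, hole end up and fully down, in the storage rack slot that suits its width (the narrow slot for the long board, the wide slot for the wide board). Their lacquer is fresh, so never drop them or lay them down; leave the round-ended board hanging as it is, and do not disturb anything else on the bench.

Things in the scene. Friction and masses are not known exactly. Their poses are not given: they have to be found in the camera images.
- long_board: Plain plywood tonearm board, the long narrow one: rectangle 60 wide, 170 tall, 8 mm thick; lower edge 114 mm below the origin. Origin: centre of its 32 mm hole, mid-thickness; z to the top edge (56 mm above the origin), y across, x normal to the faces (at the start about along the stand's x). Hangs loosely by the hole's upper rim, 16 mm above the origin. 0.1-0.2 kg.
- wide_board: Plain plywood tonearm board, the short wide one: rectangle 84 wide, 130 tall, 8 mm thick; lower edge 74 mm below the origin. Origin: centre of its 32 mm hole, mid-thickness; z to the top edge (56 mm above the origin), y across, x normal to the faces (at the start about along the stand's x). Hangs loosely by the hole's upper rim, 16 mm above the origin. 0.1-0.2 kg.
- round_board: Plain plywood tonearm board with half-round lower end: 70 wide, 151 tall, 8 mm thick; lowest point 95 mm below the origin. Origin: centre of its 32 mm hole, mid-thickness; z to the top edge (56 mm above the origin), y across, x normal to the faces (at the start about along the stand's x). Hangs loosely by the hole's upper rim, 16 mm above the origin. Stays hanging.
- long_foot (a point): Middle of the lower edge of the long narrow board; axes as the board's.
- wide_foot (a point): Middle of the lower edge of the short wide board; axes as the board's.
- stand: Fixed steel drying stand: base 110x110x12 mm, column, crossbar 230 long along its y (12 thick, at x=+46 mm, z=179 to 201 mm). Origin on the bench below the middle board; x points from the boards to the crossbar, z up. Three hooks at y=-88, 0, +88 mm; the boards hang at x=0, one on each, in any order.
- hook1 (a point): Point on the middle hook's axis where its board hangs, 190 mm above the bench; axes as the stand's. Each hook is an 8 mm rod running level from the crossbar to x=-22 mm, then straight up; the upturned end tops out 14 mm above the axis, at x=-18 to -26 mm. To come free a board must rise 10 to 24 mm (best 17), then move 40 mm or more along -x.
- rack: Fixed wooden rack, base 124x118x10 mm, origin on the bench under its centre, z up. Two slots run along its y, 62 mm apart in x; each is 13 mm wide (x) at the floor and flared to about 23 mm at the mouth. Slot floors at z=10 mm, wall tops at z=42 mm.
- slot_narrow (a point): Middle of the floor of the narrow slot, 70 mm long inside, at x=-31 mm of the rack (the side nearer the robot); axes as the rack's.
- slot_wide (a point): Middle of the floor of the wide slot, 94 mm long inside, at x=+31 mm of the rack; axes as the rack's.
- cleaner_bottle: Bystander: white bottle with blue cap, 48x48x125 mm, upright; origin at the centre of its underside, z up. Leave it alone.
- glue_bottle: Bystander: small white bottle with red cap, 28x28x80 mm, upright; origin at the centre of its underside, z up. Leave it alone.
- stylus_box: Bystander: small dark box, 52x52x31 mm; origin at the centre of its underside, z up. Leave it alone.
- solvent_white: Bystander: dark bottle with white cap, 36x36x100 mm, upright; origin at the centre of its underside, z up. Leave it alone.
- card_box: Bystander: pale green carton, 60x90x46 mm; origin at the centre of its underside, z up. Leave it alone.
- multimeter: Bystander: yellow multimeter lying flat, 150x76x46 mm; origin at the centre of its underside, z up. Leave it alone.
- tape_1: Bystander: roll of tape lying flat, 96x95x25 mm; origin at the centre of its underside, z up. Leave it alone.
- mug_1: Bystander: white mug, 86x120x98 mm, upright; origin at the centre of its underside, z up. Leave it alone.

How it is judged (in metres and radians):
At the end, for the whole second after the job is handed in: Long board in the narrow slot, wide board in the wide slot: middle of each lower edge within 13 mm of the middle of the slot floor, hole end up, leaning < 0.28 rad, within 0.28 rad of the slot's direction, released and at rest; the round-ended board hangs within 15 mm of its start (distance between long_foot and slot_narrow below 0.013 m and angle between each of long_board, wide_board's own z axis and vertical below 0.28 rad and angle between the x axis of each of long_board, wide_board and the x axis of rack, either way round below 0.28 rad and height (world z) of each of long_board, wide_board above 0.05 m and linear speed of each of long_board, wide_board, round_board below 0.02 m/s and angular speed of each of long_board, wide_board below 0.2 rad/s and distance between wide_foot and slot_wide below 0.013 m and distance of round_board from where it was at the start of the episode below 0.015 m); the robot touches nothing.
It fails at once if the long board is dropped or laid down (height (world z) of long_board below 0.055 m or angle between long_board's own z axis and vertical above 1.05 rad).
It fails at once if the wide board is dropped or laid down (height (world z) of wide_board below 0.055 m or angle between wide_board's own z axis and vertical above 1.05 rad).
It fails at once if the round-ended board is taken off or knocked about its hook (distance of round_board from where it was at the start of the episode above 0.04 m).
It fails at once if a board is wrenched against the stand (over 25 N) (contact force between any of long_board, wide_board and stand above 25 N).
It fails at once if another thing on the bench is shifted by more than 30 mm or tipped (distance of any of cleaner_bottle, glue_bottle, stylus_box, solvent_white, card_box, multimeter, tape_1, mug_1 from where it was at the start of the episode above 0.03 m or angle between any of cleaner_bottle, glue_bottle, stylus_box, solvent_white, card_box, multimeter, tape_1, mug_1's own z axis and vertical above 0.5 rad).
It also fails if it takes over 72 s, if anything falls off the work surface, if the arm or the gripper's body presses on something with over 40 N, if the wrist force passes 120 N, or if a joint passes its speed limit or range.

## Robot

A 6-joint arm with a two-finger parallel gripper is mounted at the origin on a cart in front of the work surface, level with it; the furniture and walls round the work are solid. World frame = base frame: x ahead of the robot, y to its left, z up, the work surface at z = 0. Lengths are in m, angles in degrees, forces in N, time in s.
With the tool pointing down it reaches from about 0.375 to 0.9 m from the base axis. Payload 3.1 kg.
Tool frame: the origin (TCP) lies between the finger pads; the fingertips stand 11 mm ahead of it and the grasp point (between the pads) lies 8 mm behind it; z points along the fingers, y is the line along which they close (so a half turn about z gives the same grasp; the last joint's range is limited). The gripper opens to 87 mm and grips with 3 to 60 N. Pads are 19 mm wide; open, the fingers measure 117 mm over their backs; the gripper's body (75 mm by 190 mm) begins 51 mm behind the grasp point.
Start: joints at [66.95, 30.224, 82.088, -0, 67.689, -10.227], TCP at [0.139, 0.609, 0.234] pointing down, gripper open.
Joint ranges: [-176.69, 176.69], [-43.24, 126.21], [12.49, 139.97], [-82, 262], [0, 151.66], [-163.58, 163.58]. Speed limits (degrees/s): [159.86, 159.86, 180, 180, 180, 180].

## Interface

Orientations are given as a 3x3 rotation matrix whose columns are the frame's x, y, z axes.
In Python, from rig import bot gives the robot as it stands.
- The arm moves only by the tool apply_moves, never from a script. Its argument "steps" is a list that holds one entry, the list of rows, each a list of 7 numbers: the shift along the tool's x, y, z in cm, then the turn, a rotation vector about the tool's x, y, z in degrees, then the gripper command: -1 is shut, 1 is fully open, values between are in proportion. In form: [[[dx, dy, dz, rx, ry, rz, jaw], ...]]. A call has 1 to 20 rows; each row is the pose to reach, as a shift and turn from the pose commanded when the call began, along the tool's axes at that moment; what a row does not reach only later rows make up. A row lasts 1/8 s, in which the tool goes at most 62.5 mm and 10.7 degrees, less where a joint would pass 70% of its speed; a pose out of reach is approached as far as the arm can. A call with a gripper value outside its range is refused whole. The fingers move at their own pace and stop on an object; the grip force is fixed at half the most. Time passes only in rows, so rows that repeat a pose let the fingers close. It gives the time, the measured TCP pose, the force, the opening and the grip force at its end, in the units of the state.
- bot.read_state(): the state, without advancing time (a new reading comes with each control period).
- bot.capture(name): name is "scene" or "side" or "wrist"; returns the picture (420x560x3 uint8, blue, green, red); there is no depth.
- bot.camera_model(name): a dict with "intrinsics" (3x3 intrinsics, pixels), "R" (3x3) and "t" (3): a world point X has camera coordinates R X + t. Camera axes: x right, y down, z forward; pixel columns grow to the right and rows downward; lengths in m; the calibration is good to about 2 mm. A picture is of the moment at which its call begins: read the wrist's pose just before it. camera_model takes no time and is no camera call; for the wrist camera it gives the pose at the moment of the call.
- bot.hand_in(): hands the job in; it is judged then, once.
The state is a dict: "time_s": time; "joint_positions": joint angles; "qvel": joint speeds; "tau": joint torques, N m; "position": TCP position; "tcp_rot": TCP orientation; "force": force on the tool from outside, world axes, zero at the start; "moment": the same for the moment, N m; "opening": opening from 0.0 (shut) to 1.0 (fully open); "grasp_force": force on a finger pad.
Only numpy, scipy, OpenCV 4.12 (cv2) and the standard library are available. Lean on these libraries where they do the work, as an engineer would, in place of code of your own. Each camera call takes 0.05 s, during which the arm holds its last target. There are 200 camera calls.

## Working session

There is one attempt and no reset: what is moved stays moved. The work goes in short steps, Python scripts to look and compute and a tool call to move; the robot and the scene stay as the last step left them, time stands still between calls to the robot, and variables do not carry over. Pictures are saved under pics/ and viewed, at most 10 in all, crops included, and the job is handed in when it is done.

Besides the shell and the picture viewer there is one more tool, called after "Emit:" as name([rows], argument=value, ...), one row to a line, values as JSON. apply_moves: Moves the arm, as the interface text tells. Its arguments: {"type":"object","properties":{"steps":{"type":"array","items":{"type":"array","items":{"type":"array","items":{"type":"number"}}}}},"required":["steps"]}

```bash
mkdir -p pics; ls
python3 - <<'E'
from rig import bot
import cv2,numpy as np
np.set_printoptions(precision=4,suppress=True)
s=bot.read_state();print(s)
for n in("scene","side"):
    cv2.imwrite(f"pics/{n}0.png",bot.capture(n)); m=bot.camera_model(n);print(n,m, -m["R"].T@m["t"])
E
```

```text
pics
{'time_s': 0.0, 'joint_positions': array([ 66.95  ,  30.2778,  82.157 ,  -0.0008,  67.6875, -10.2288]), 'qvel': array([ 0.115 , -0.0883, -0.0555, -0.0085,  0.0411, -0.0934]), 'tau': array([ -0.    , -44.0037, -17.6595,   0.0634,   0.058 ,  -0.0002]), 'position': array([0.1384, 0.6088, 0.2326]), 'tcp_rot': array([[-0.9751,  0.2219, -0.0008],
       [ 0.2219,  0.9751, -0.002 ],
       [ 0.0004, -0.0021, -1.    ]]), 'force': array([0.4019, 0.6794, 0.4474]), 'moment': array([0.0047, 0.0019, 0.0069]), 'grasp_force': 0.0, 'opening': 1.0012845492098126}
scene {'intrinsics': array([[542.4361,   0.    , 290.7988],
       [  0.    , 542.4361, 214.2222],
       [  0.    ,   0.    ,   1.    ]]), 'R': array([[ 0.8646, -0.5023, -0.0118],
       [-0.3325, -0.5544, -0.7629],
       [ 0.3767,  0.6636, -0.6464]]), 't': array([-0.4724,  0.3433,  0.9905])} [ 0.1494 -0.7042  0.8966]
side {'intrinsics': array([[501.8959,   0.    , 278.2318],
       [  0.    , 501.8959, 207.2207],
       [  0.    ,   0.    ,   1.    ]]), 'R': array([[-0.9973, -0.0737,  0.0049],
       [-0.0307,  0.3544, -0.9346],
       [ 0.0672, -0.9322, -0.3557]]), 't': array([0.5673, 0.1324, 1.3088])} [0.4818 1.215  0.5865]
```

View pics/scene0.png

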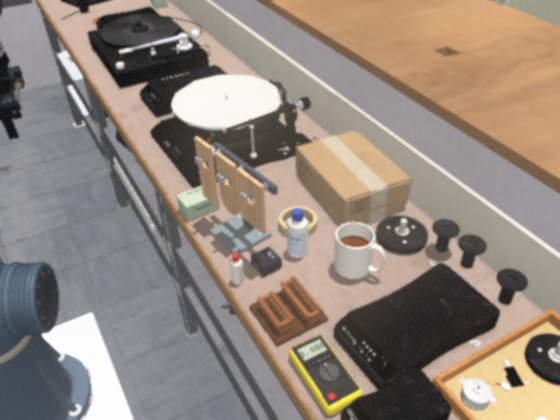

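View pics/side0.png

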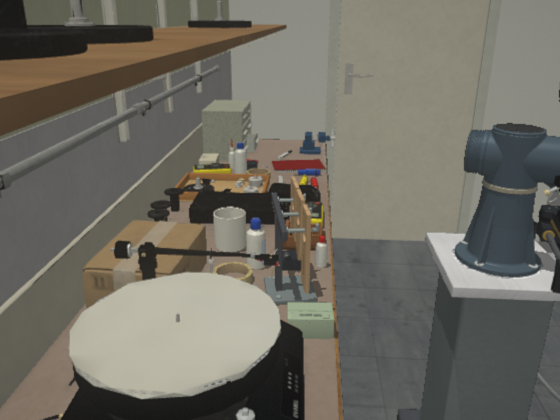

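The scene view shows the stand at about (235,200) with three boards, the rack at (288,308), the multimeter at (325,375) and the glue bottle at (237,268). The side view shows the boards nearly edge-on at (300,235). I'll enlarge the stand and rack next.

Run:
```python
import cv2,numpy as np
a=cv2.imread("pics/scene0.png")
z=lambda c,r:cv2.resize(a[r:r+150,c:c+100],None,fx=4,fy=4,interpolation=cv2.INTER_CUBIC)
cv2.imwrite("pics/m1.png",np.hstack([z(185,125),z(240,230)]))
```

```text
(no output)
```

View pics/m1.png

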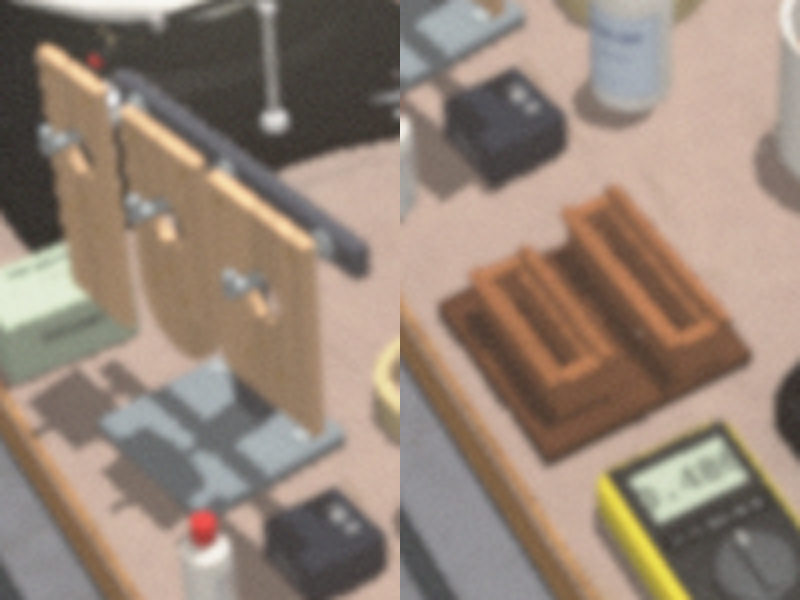

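The far board (top-left corner at about (195,137)) is the long one, the round board is in the middle, and the wide board is nearest (top edge (237,168) to (264,186)). The rack base corners are at about (250,306), (277,345) and (327,319), and the narrow slot is on the left side.

```bash
cat > h.py <<'E'
from rig import bot
import cv2,numpy as np
np.set_printoptions(precision=4,suppress=True)
def ray(m,p,z):
    K=m["intrinsics"];d=m["R"].T@np.linalg.solve(K,[p[0],p[1],1.]);c=-m["R"].T@m["t"]
    return c+d*(z-c[2])/d[2]
def proj(m,X):
    q=m["intrinsics"]@(m["R"]@np.asarray(X)+m["t"]);return q[:2]/q[2]
E
python3 - <<'E'
from h import *
m=bot.camera_model("scene")
A=lambda u,v:(185+u/4,125+v/4)
B=lambda u,v:(240+(u-400)/4,230+v/4)
for n,p,z in [("longL",A(40,47),.234),("longR",A(110,97),.234),("roundL",A(122,110),.234),("roundR",A(205,165),.234),("wideL",A(210,172),.234),("wideR",A(315,245),.234),("barL",A(118,72),.201),("barR",A(368,250),.201),
 ("standL",A(100,425),.012),("standR",A(343,435),.012),("standB",A(200,515),.0),
 ("rackL",B(440,305),.01),("rackB",B(548,455),.01),("rackR",B(748,348),.01),
 ("nL",B(473,275),.042),("nT",B(530,248),.042),("nR",B(612,352),.042),("nB",B(553,385),.042),
 ("wL",B(565,210),.042),("wT",B(613,188),.042),("wR",B(725,320),.042),("wB",B(680,345),.042),
 ("gluecap",A(203,520),.08),("meter",B(600,480),.046),("styl",B(490,185),0)]:
    print(n,ray(m,p,z))
E
```

```text
longL [0.4854 0.3249 0.234 ]
longR [0.4988 0.2568 0.234 ]
roundL [0.4992 0.2416 0.234 ]
roundR [0.5155 0.171  0.234 ]
wideL [0.5149 0.1639 0.234 ]
wideR [0.5326 0.0794 0.234 ]
barL [0.531  0.3267 0.201 ]
barR [0.5736 0.1002 0.201 ]
standL [0.4636 0.2497 0.012 ]
standR [0.5866 0.1656 0.012 ]
standB [ 0.4866  0.1592 -0.    ]
rackL [ 0.4415 -0.0094  0.01  ]
rackB [ 0.4441 -0.122   0.01  ]
rackR [ 0.5653 -0.1163  0.01  ]
nL [ 0.4546 -0.0254  0.042 ]
nT [ 0.4887 -0.0243  0.042 ]
nR [ 0.4909 -0.1052  0.042 ]
nB [ 0.4557 -0.108   0.042 ]
wL [ 0.5175 -0.0103  0.042 ]
wT [ 0.5474 -0.0097  0.042 ]
wR [ 0.5501 -0.1167  0.042 ]
wB [ 0.5222 -0.1187  0.042 ]
gluecap [0.4562 0.0779 0.08  ]
meter [ 0.4463 -0.1704  0.046 ]
styl [0.5085 0.0619 0.    ]
```

```bash
cat >> h.py <<'E'
from scipy.spatial.transform import Rotation as Ro
def rot(yaw):  # tool down, tool y at world yaw (deg)
    a=np.radians(yaw);y=np.array([np.cos(a),np.sin(a),0]);z=np.array([0,0,-1.]);return np.column_stack([np.cross(y,z),y,z])
def go(p,yaw,base=None):
    s=bot.read_state();P,R=(s["position"],s["tcp_rot"]) if base is None else (np.array(base[0]),rot(base[1]))
    return np.r_[R.T@(np.array(p)-P)*100,Ro.from_matrix(R.T@rot(yaw)).as_rotvec(degrees=True)].round(2)
def st():
    s=bot.read_state();y=s["tcp_rot"][:,1];print(s["time_s"],s["position"],"yaw",np.degrees(np.arctan2(y[1],y[0])),"tilt",s["tcp_rot"][2],"F",s["force"],"open",s["opening"],s["grasp_force"])
E
python3 - <<'E'
from h import *
print(go([.139,.609,.34],77.2),go([.51,.12,.34],10.8))
E
```

```text
[ -0.05   0.01 -10.73  -0.11  -0.02  -0.02] [-47.08 -39.44 -10.67  -0.11   0.05  66.38]
```

Emit:
apply_moves([
  [[0,0,-10.7,0,0,0,-0.1],[0,0,-10.7,0,0,0,-0.1],[0,0,-10.7,0,0,0,-0.1],[-6,-5,-10.7,0,0,9,-0.1],[-12,-10,-10.7,0,0,18,-0.1],[-18,-15,-10.7,0,0,27,-0.1],[-24,-20,-10.7,0,0,36,-0.1],[-30,-25,-10.7,0,0,45,-0.1],[-36,-30,-10.7,0,0,54,-0.1],[-42,-35,-10.7,0,0,62,-0.1],[-47,-39.4,-10.7,0,0,66.4,-0.1],[-47,-39.4,-10.7,0,0,66.4,-0.1],[-47,-39.4,-10.7,0,0,66.4,-0.1],[-47,-39.4,-10.7,0,0,66.4,-0.1]],
])

```text
time_s: 1.85
position: [0.5109, 0.1178, 0.3387]
tcp_rot: [[-0.182, 0.983, -0.002], [0.983, 0.182, -0.001], [-0.0, -0.003, -1.0]]
force: [-0.7, 0.7, -0.3]
opening: 0.451
grasp_force: 0.0
```

Run:
```python
from h import *
st();m=bot.camera_model("wrist");cv2.imwrite("pics/w1.png",bot.capture("wrist"));np.savez("w1.npz",**m)
for n,p in dict(wide=[.5237,.1216,.234],wL=[.5149,.1639,.234],wR=[.5326,.0794,.234],nslot=[.4725,-.0657,.042],wslot=[.5343,-.0639,.042]).items(): print(n,proj(m,p))
```

```text
1.85 [0.5109 0.1178 0.3387] yaw 10.469347231636144 tilt [-0.0004 -0.0025 -1.    ] F [-0.7115  0.7491 -0.304 ] open 0.45079702827014617 0.0
wide [293.16   210.5134]
wL [292.7597 162.5162]
wR [293.6507 254.3452]
nslot [236.6047 278.2108]
wslot [272.5974 283.2357]
```

View pics/w1.png

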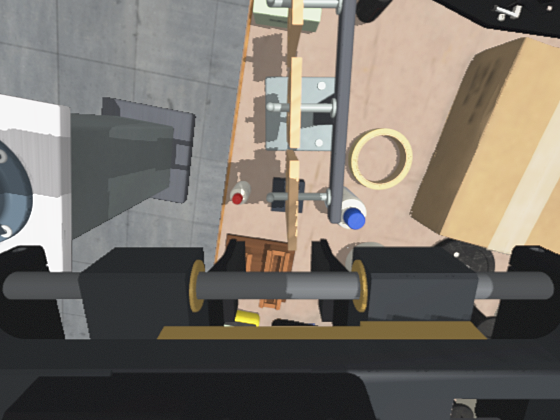

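The wrist view shows the top edges of the boards as light strips. The wide board runs from about (293,160) to (292,250), the round one is at (295,57..150) and the long one is above that. The hook tips point left, at (270,197) for the wide board. I'll enlarge this to get the exact edges.

Run:
```python
from h import *
a=cv2.imread("pics/w1.png");h=cv2.cvtColor(a,cv2.COLOR_BGR2HSV)
for r in (25,80,130,170,185,215,240): print(r,[tuple(int(k) for k in h[r,c]) for c in range(284,304)])
cv2.imwrite("pics/m2.png",cv2.resize(a[0:300,225:365],None,fx=2,fy=2,interpolation=cv2.INTER_CUBIC))
st()
```

```text
25 [(47, 36, 113), (49, 36, 114), (47, 36, 113), (20, 62, 116), (16, 89, 123), (16, 92, 136), (16, 90, 133), (16, 90, 124), (16, 92, 128), (15, 94, 139), (16, 92, 141), (16, 94, 141), (15, 95, 142), (15, 93, 145), (16, 96, 144), (15, 94, 144), (15, 93, 145), (16, 95, 143), (18, 74, 134), (34, 39, 111)]
80 [(92, 16, 202), (92, 18, 204), (92, 19, 206), (60, 8, 169), (18, 58, 128), (16, 94, 114), (15, 96, 130), (16, 98, 230), (22, 77, 247), (22, 71, 245), (22, 73, 243), (21, 73, 243), (22, 76, 243), (22, 75, 243), (22, 73, 243), (22, 74, 244), (21, 74, 246), (19, 38, 227), (85, 14, 206), (90, 20, 205)]
130 [(92, 16, 201), (92, 16, 203), (34, 11, 159), (16, 69, 125), (15, 93, 113), (16, 103, 131), (18, 93, 242), (24, 63, 251), (25, 57, 247), (24, 59, 246), (23, 62, 246), (23, 66, 245), (22, 69, 245), (22, 70, 245), (21, 73, 246), (20, 66, 244), (22, 21, 219), (92, 20, 208), (92, 20, 207), (90, 16, 206)]
170 [(12, 52, 176), (14, 57, 138), (15, 76, 124), (16, 91, 118), (17, 115, 131), (16, 107, 214), (22, 77, 249), (24, 63, 247), (24, 62, 246), (23, 60, 246), (24, 62, 246), (23, 61, 246), 
[... 470 characters left out ...]
1), (16, 90, 119), (16, 89, 137), (16, 92, 163), (16, 92, 171), (15, 93, 170), (16, 94, 169), (16, 93, 167), (15, 92, 171), (15, 98, 219), (19, 87, 241), (19, 69, 236), (15, 55, 223), (13, 51, 217), (14, 54, 216), (13, 55, 213), (13, 55, 212), (13, 54, 212)]
240 [(13, 54, 219), (13, 54, 221), (13, 53, 221), (14, 63, 175), (15, 89, 152), (16, 96, 160), (16, 94, 163), (16, 93, 164), (16, 93, 165), (16, 95, 167), (16, 93, 167), (16, 96, 167), (15, 82, 178), (14, 59, 206), (13, 53, 216), (15, 53, 216), (14, 52, 216), (13, 51, 215), (13, 52, 215), (14, 53, 216)]
1.9 [0.5093 0.1195 0.3387] yaw 10.579967977490488 tilt [ 0.001  -0.0038 -1.    ] F [-0.1442 -0.0472 -0.3329] open 0.4444166350890052 0.0
```

View pics/m2.png

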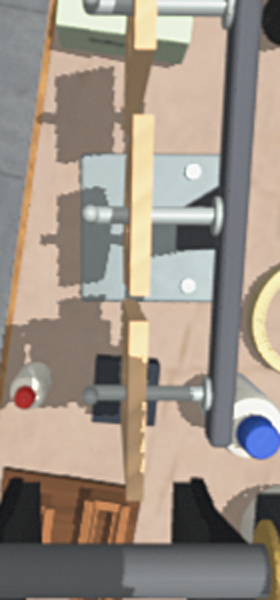

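Run:
```python
from h import *
m=dict(np.load("w1.npz"))
P=[(294.4,161),(292,249)]
q=[ray(m,p,.234) for p in P];print("wide",q,np.mean(q,0),np.linalg.norm(q[0]-q[1]))
q=[ray(m,p,.234) for p in [(296.2,57.5),(295.,147.5)]];print("round",q,np.linalg.norm(q[0]-q[1]))
q=[ray(m,p,.234) for p in [(297.5,24.)]];print("longR",q)
q=[ray(m,p,.201) for p in [(337,222),(350,0)]];print("bar",q)
q=[ray(m,p,.19) for p in [(271,197),(270.5,106.5)]];print("hooks",q)
for yaw in(10.8,9.5): print(go([.525,.122,.26],yaw))
```

```text
wide [array([0.516 , 0.1654, 0.234 ]), array([0.53  , 0.0845, 0.234 ])] [0.523 0.125 0.234] 0.08215807973722897
round [array([0.5015, 0.2451, 0.234 ]), array([0.5143, 0.1767, 0.234 ])] 0.06956012990541799
longR [array([0.4978, 0.2681, 0.234 ])]
bar [array([0.5741, 0.1087, 0.201 ]), array([0.5381, 0.3037, 0.201 ])]
hooks [array([0.5025, 0.1198, 0.19  ]), array([0.4863, 0.2079, 0.19  ])]
[-0.05  1.62  7.87 -0.22 -0.06 -0.22]
[-0.05  1.62  7.87 -0.22 -0.05  1.08]
```

Run:
```python
from h import *
st();print(go([.5235,.1235,.219],10.3))
```

```text
1.9 [0.5093 0.1195 0.3387] yaw 10.579967977490488 tilt [ 0.001  -0.0038 -1.    ] F [-0.1442 -0.0472 -0.3329] open 0.4444166350890052 0.0
[ 0.12  1.51 11.97 -0.22 -0.05  0.28]
```

Emit:
apply_moves([
  [[0.2,1.4,3,0,0,0.4,-0.1],[0.2,1.4,6,0,0,0.4,-0.1],[0.2,1.4,8,0,0,0.4,-0.1],[0.2,1.4,9.5,0,0,0.4,-0.1],[0.2,1.4,9.5,0,0,0.4,-0.1],[0.2,1.4,9.5,0,0,0.4,-0.1]],
])

```text
time_s: 2.65
position: [0.5232, 0.1259, 0.2462]
tcp_rot: [[-0.181, 0.984, 0.001], [0.984, 0.181, 0.0], [-0.0, 0.001, -1.0]]
force: [-0.2, 0.2, 1.0]
opening: 0.448
grasp_force: 0.0
```

Run:
```python
from h import *
st();m=bot.camera_model("wrist");a=bot.capture("wrist");s=bot.camera_model("scene");b=bot.capture("scene");st()
R=bot.read_state();P=R["position"];T=R["tcp_rot"]
print("tip proj",proj(m,P+T[:,2]*.011),"board",proj(m,[.5235,.1235,.234]))
cv2.imwrite("pics/m3.png",np.hstack([a[100:400,150:450],cv2.resize(b[130:230,180:280],None,fx=3,fy=3,interpolation=cv2.INTER_CUBIC)]))
```

```text
2.65 [0.5232 0.1259 0.2462] yaw 10.410976776585352 tilt [-0.0001  0.0012 -1.    ] F [-0.2021  0.2138  1.007 ] open 0.4483499795695194 0.0
2.75 [0.5234 0.1257 0.2465] yaw 10.390113932683466 tilt [-0.0003  0.002  -1.    ] F [0.0456 0.2223 1.397 ] open 0.447207530887442 0.0
tip proj [278.7747 256.4577] board [278.1768 258.6843]
```

View pics/m3.png

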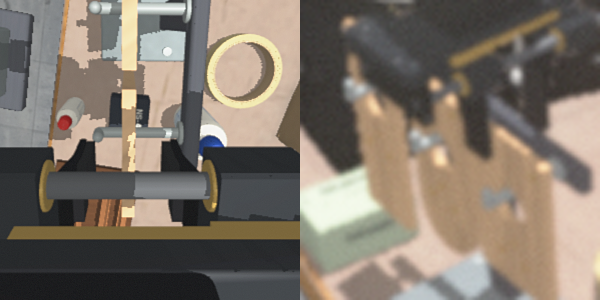

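The board's top edge (column 278) sits midway between the fingers (245 to 315), so I can go down and grip.

Emit:
apply_moves([
  [[0,0,1,0,0,0,-0.1],[0,0,2,0,0,0,-0.1],[0,0,2.7,0,0,0,-0.1],[0,0,2.7,0,0,0,-0.1],[0,0,2.7,0,0,0,-0.4],[0,0,2.7,0,0,0,-0.6],[0,0,2.7,0,0,0,-0.7],[0,0,2.7,0,0,0,-0.8],[0,0,2.7,0,0,0,-0.9],[0,0,2.7,0,0,0,-1],[0,0,2.7,0,0,0,-1],[0,0,2.7,0,0,0,-1]],
])

```text
time_s: 4.25
position: [0.5231, 0.1255, 0.2187]
tcp_rot: [[-0.18, 0.984, 0.001], [0.984, 0.18, 0.0], [-0.0, 0.001, -1.0]]
force: [1.2, -0.4, 1.6]
opening: 0.086
grasp_force: 30.0
```

Emit:
apply_moves([
  [[0,0,-0.3,0,0,0,-1],[0,0,-0.6,0,0,0,-1],[0,0,-0.9,0,0,0,-1],[0,0,-1.2,0,0,0,-1],[0,0,-1.5,0,0,0,-1],[0,0,-1.7,0,0,0,-1],[0,0,-1.7,0,0,0,-1],[0,0,-1.7,0,0,0,-1]],
])

```text
time_s: 5.25
position: [0.5228, 0.1255, 0.2355]
tcp_rot: [[-0.18, 0.984, -0.0], [0.984, 0.18, -0.0], [0.0, -0.0, -1.0]]
force: [-0.3, -0.5, -1.3]
opening: 0.089
grasp_force: 30.0
```

Run:
```python
from h import *
st();b=bot.capture("scene");a=bot.capture("side")
cv2.imwrite("pics/m4.png",np.hstack([cv2.resize(b[130:250,190:290],None,fx=4,fy=4,interpolation=cv2.INTER_CUBIC),cv2.resize(a[170:290,250:350],None,fx=4,fy=4,interpolation=cv2.INTER_CUBIC)]))
```

```text
5.25 [0.5228 0.1255 0.2355] yaw 10.3746594429505 tilt [ 0.     -0.0002 -1.    ] F [-0.2728 -0.4874 -1.3317] open 0.08931607132308364 29.990347302518785
```

View pics/m4.png

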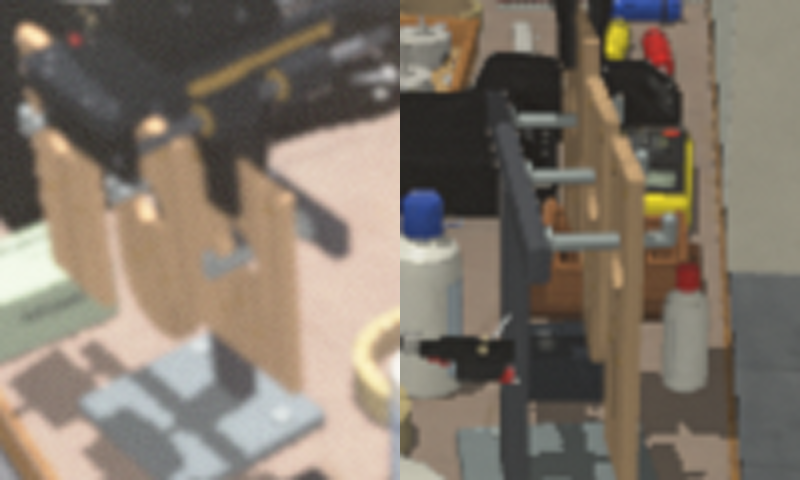

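The board is free of the hook and hanging from the grip (about 1.3 N), and the others haven't moved. Now I'll take it off the hook and over to the rack.

Emit:
apply_moves([
  [[0,-1,0,0,0,0,-1],[0,-2,0,0,0,0,-1],[0,-3,0,0,0,0,-1],[0,-4,0,0,0,0,-1],[0,-5,0,0,0,0,-1],[0,-6,0,0,0,0,-1],[0,-7,-1,0,0,0,-1],[0,-7,-3,0,0,0,-1],[0,-7,-5,0,0,0,-1],[-2,-6.5,-5,0,0,1,-1],[-4,-6,-5,0,0,2,-1],[-6,-5.5,-5,0,0,3,-1],[-8,-5,-5,0,0,4,-1],[-10,-4.5,-5,0,0,5,-1],[-12,-4,-5,0,0,6,-1],[-14,-3.5,-5,0,0,7,-1],[-16,-3,-5,0,0,8,-1],[-18,-2.5,-5,0,0,8.9,-1],[-18.6,-2.3,-5,0,0,8.9,-1],[-18.6,-2.3,-5,0,0,8.9,-1]],
])

```text
time_s: 7.85
position: [0.5338, -0.0618, 0.2853]
tcp_rot: [[-0.025, 1.0, -0.001], [1.0, 0.025, 0.001], [0.001, -0.001, -1.0]]
force: [-0.2, 0.6, -2.5]
opening: 0.088
grasp_force: 30.0
```

Run:
```python
from h import *
st();m=bot.camera_model("wrist");a=bot.capture("wrist");b=bot.capture("scene");np.savez("w2.npz",**m)
s=bot.camera_model("scene")
print(proj(s,[.4725,-.0657,.042]),proj(s,[.5343,-.0639,.042]))
print(proj(m,[.4725,-.0657,.042]),proj(m,[.5343,-.0639,.042]))
cv2.imwrite("pics/w2.png",a);cv2.imwrite("pics/s2.png",b)
cv2.imwrite("pics/m5.png",np.hstack([cv2.resize(b[200:350,230:330],None,fx=4,fy=4,interpolation=cv2.INTER_CUBIC),cv2.resize(a[60:360,190:390],None,fx=2,fy=2,interpolation=cv2.INTER_CUBIC)]))
```

```text
7.85 [ 0.5338 -0.0618  0.2853] yaw 1.4417337002792208 tilt [ 0.0006 -0.0006 -1.    ] F [-0.2219  0.5892 -2.4977] open 0.08840765754318335 29.99032376334071
[275.3153 308.3891] [301.0433 295.9221]
[233.1564 185.124 ] [278.4888 184.9534]
```

View pics/m5.png

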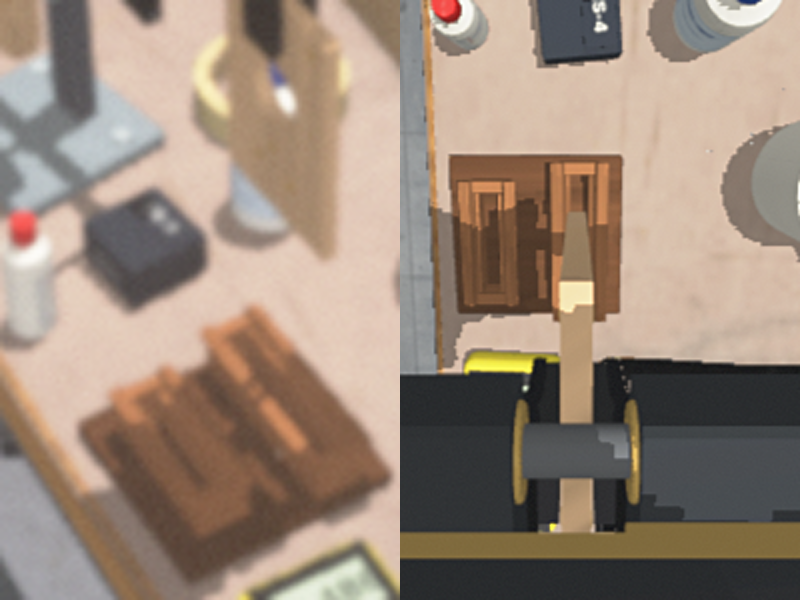

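The wrist view shows the wide slot's outer walls at columns 265 to 294 and rows 141 to 219, and the narrow slot at columns 219 to 248 and rows 150 to 212. The far top corner of the held board is at about (278,201) and its far foot corner at (278,166).

Run:
```python
from h import *
m=dict(np.load("w2.npz"));C=lambda u,v:(190+(u-400)/2,60+v/2)
g={"wide":[(550,163),(608,163),(556,318),(605,318)],"nar":[(458,180),(515,180),(460,305),(517,305)]}
for k,v in g.items():
    q=[ray(m,C(*p),.042) for p in v];print(k,*[x[:2] for x in q],"mean",np.mean(q,0))
q=[ray(m,C(*p),.010) for p in [(449,155),(622,155),(459,312),(620,312)]];print("base",*[x[:2] for x in q],np.mean(q,0))
q=[ray(m,C(*p),.012) for p in [(563,175),(597,175)]];print(q)
print("top far",ray(m,C(576.5,282),.300),"foot far",ray(m,C(577,212),.170))
a=cv2.imread("pics/w2.png")
for r in (145,155): print(r,[tuple(int(k) for k in a[r,c]) for c in range(262,298)])
```

```text
wide [ 0.5151 -0.0066] [ 0.5531 -0.0056] [ 0.5208 -0.1129] [ 0.5553 -0.1121] mean [ 0.5361 -0.0593  0.042 ]
nar [ 0.4546 -0.0191] [ 0.4922 -0.0181] [ 0.4534 -0.1051] [ 0.4933 -0.1041] mean [ 0.4734 -0.0616  0.042 ]
base [ 0.4425 -0.0044] [ 0.5645 -0.0014] [ 0.4462 -0.1202] [ 0.5684 -0.1171] [ 0.5054 -0.0608  0.01  ]
[array([ 0.5232, -0.0161,  0.012 ]), array([ 0.5473, -0.0155,  0.012 ])]
top far [ 0.5327 -0.0216  0.3   ] foot far [ 0.533  -0.0216  0.17  ]
145 [(51, 71, 102), (42, 55, 75), (42, 59, 82), (72, 110, 161), (82, 125, 184), (82, 125, 185), (85, 130, 193), (89, 134, 200), (84, 125, 187), (72, 107, 158), (86, 132, 194), (94, 144, 215), (93, 144, 214), (93, 144, 213), (95, 145, 214), (94, 143, 213), (93, 143, 212), (93, 143, 212), (93, 143, 214), (94, 145, 216), (93, 143, 212), (94, 144, 214), (93, 144, 213), (94, 145, 216), (94, 144, 215), (72, 107, 158), (62, 94, 135), (83, 126, 184), (88, 134, 199), (87, 135, 199), (92, 141, 209), (87, 132, 198), (71, 106, 155), (65, 93, 134), (66, 92, 134), (66, 93, 137)]
155 [(48, 66, 94), (39, 52, 70), (39, 53, 74), (63, 94, 136), (79, 121, 178), (82, 125, 185), (81, 124, 183), (85, 128, 189), (84, 126, 185), (73, 108, 159), (68, 101, 147), (78, 119, 176), (79, 118, 175), (65, 95, 137), (57, 81, 117), (57, 83, 118), (58, 83, 121), (59, 85, 123), (59, 85, 123), (48, 68, 94), (38, 51, 69), (40, 54, 73), (61, 93, 133), (75, 114, 168), (66, 97, 140), (51, 75, 107), (65, 97, 143), (86, 130, 194), (89, 136, 203), (88, 134, 198), (86, 132, 196), (80, 121, 181), (67, 98, 143), (59, 85, 123), (59, 86, 124), (60, 88, 126)]
```

Emit:
apply_moves([
  [[0.2,0.2,1,0,0,0,-1],[0.2,0.2,3,0,0,0,-1],[0.2,0.2,5,0,0,0,-1],[0.2,0.2,7,0,0,0,-1],[0.2,0.2,9,0,0,0,-1],[0.2,0.2,10.5,0,0,0,-1],[0.2,0.2,11,0,0,0,-1],[0.2,0.2,11,0,0,0,-1],[0.2,0.2,11,0,0,0,-1]],
])

```text
time_s: 9.07
position: [0.5363, -0.0597, 0.1762]
tcp_rot: [[-0.026, 1.0, 0.002], [1.0, 0.026, -0.0], [-0.001, 0.002, -1.0]]
force: [0.0, 0.2, -1.9]
opening: 0.088
grasp_force: 30.0
```

Run:
```python
from h import *
st();m=bot.camera_model("wrist");a=bot.capture("wrist");b=bot.capture("scene");np.savez("w3.npz",**m)
print(proj(m,[.5353,-.062,.042]))
cv2.imwrite("pics/w3.png",a);cv2.imwrite("pics/s3.png",b)
cv2.imwrite("pics/m6.png",np.hstack([cv2.resize(b[200:350,230:330],None,fx=4,fy=4,interpolation=cv2.INTER_CUBIC),cv2.resize(a[60:360,190:390],None,fx=2,fy=2,interpolation=cv2.INTER_CUBIC)]))
```

```text
9.075 [ 0.5363 -0.0597  0.1762] yaw 1.483360593671152 tilt [-0.0005  0.0015 -1.    ] F [ 0.034   0.1946 -1.8731] open 0.08754796557134806 29.990143217146397
[276.8989 205.8109]
```

View pics/m6.png

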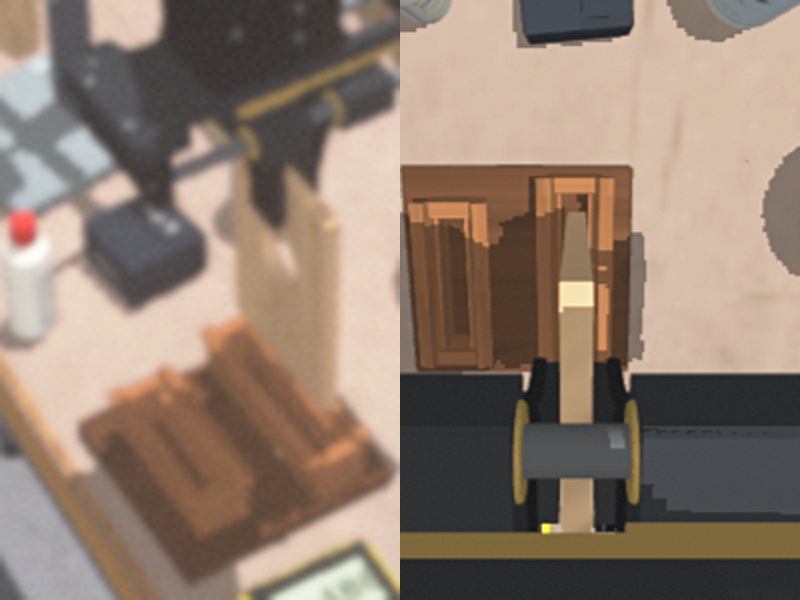

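Run:
```python
from h import *
m=dict(np.load("w3.npz"));C=lambda u,v:(190+(u-400)/2,60+v/2)
for n,p,z in [("wall outer L",(535,178),.042),("wall outer R",(615,178),.042),("wall inner L",(553,193),.042),("wall inner R",(597,193),.042),("base far R",(631,166),.01),("base far",(410,167),.01),("nar far L",(412,201),.042),("nar far R",(488,201),.042),("nar near",(417,369),.042),("nar nearR",(490,369),.042),("base near",(500,370),.01),("top far L",(560,282),.191),("top far R",(593,282),.191),("foot far L",(567,212),.061),("foot far R",(586,212),.061)]:
    print(n,ray(m,C(*p),z))
s=bot.camera_model("scene");A=lambda u,v:(230+u/4,200+v/4)
for n,p,z in [("foot near",(327,405),.061),("wall near R",(367,440),.042),("wall nearL",(310,465),.042),("wall far L",(205,328),.042)]: print(n,ray(s,A(*p),z))
```

```text
wall outer L [ 0.5154 -0.0064  0.042 ]
wall outer R [ 0.5535 -0.0054  0.042 ]
wall inner L [ 0.5241 -0.0133  0.042 ]
wall inner R [ 0.5452 -0.0127  0.042 ]
base far R [ 0.5639 -0.0013  0.01  ]
base far [ 0.4474 -0.0048  0.01  ]
nar far L [ 0.4563 -0.0188  0.042 ]
nar far R [ 0.4929 -0.0179  0.042 ]
nar near [ 0.4545 -0.1059  0.042 ]
nar nearR [ 0.4926 -0.105   0.042 ]
base near [ 0.4938 -0.1189  0.01  ]
top far L [ 0.5312 -0.0194  0.191 ]
top far R [ 0.539  -0.0192  0.191 ]
foot far L [ 0.5312 -0.0197  0.061 ]
foot far R [ 0.5398 -0.0195  0.061 ]
foot near [ 0.537  -0.1011  0.061 ]
wall near R [ 0.551  -0.1172  0.042 ]
wall nearL [ 0.518  -0.1161  0.042 ]
wall far L [ 0.5182 -0.0091  0.042 ]
```

Emit:
apply_moves([
  [[0,0,0.5,0,0,0,-1],[0,0,1,0,0,0,-1],[0,0,1.4,0,0,0,-1],[0,0,1.8,0,0,0,-1],[0,0,2.2,0,0,0,-1],[0,0,2.6,0,0,0,-1],[0,0,2.6,0,0,0,-1]],
])

```text
time_s: 10.05
position: [0.5355, -0.0595, 0.1492]
tcp_rot: [[-0.026, 1.0, -0.001], [1.0, 0.026, 0.0], [0.0, -0.001, -1.0]]
force: [0.5, 0.5, -1.4]
opening: 0.093
grasp_force: 30.0
```

Emit:
apply_moves([
  [[0,0,0.4,0,0,0,-1],[0,0,0.8,0,0,0,-1],[0,0,1.2,0,0,0,-1],[0,0,1.6,0,0,0,-1],[0,0,1.9,0,0,0,-1],[0,0,2.1,0,0,0,-1],[0,0,2.1,0,0,0,-1]],
])

```text
time_s: 10.92
position: [0.5356, -0.0595, 0.1284]
tcp_rot: [[-0.026, 1.0, -0.0], [1.0, 0.026, 0.0], [0.0, -0.0, -1.0]]
force: [-0.2, -0.4, -1.5]
opening: 0.092
grasp_force: 30.0
```

Emit:
apply_moves([
  [[0,0,0.1,0,0,0,-1],[0,0,0.2,0,0,0,-1],[0,0,0.3,0,0,0,-1],[0,0,0.3,0,0,0,-1]],
])

```text
time_s: 11.42
position: [0.5357, -0.0595, 0.1255]
tcp_rot: [[-0.026, 1.0, -0.0], [1.0, 0.026, 0.0], [0.0, -0.0, -1.0]]
force: [0.2, 0.8, -2.0]
opening: 0.089
grasp_force: 30.0
```

Emit:
apply_moves([
  [[0,0,0.1,0,0,0,-1],[0,0,0.2,0,0,0,-1],[0,0,0.2,0,0,0,-1]],
])

```text
time_s: 11.8
position: [0.5361, -0.0595, 0.1248]
tcp_rot: [[-0.026, 1.0, 0.001], [1.0, 0.026, -0.0], [-0.0, 0.001, -1.0]]
force: [-1.0, 1.1, 7.6]
opening: 0.087
grasp_force: 30.0
```

The board is on the floor (7.6 N). Now release and go straight up.

Emit:
apply_moves([
  [[0,0,0.1,0,0,0,-1],[0,0,0.1,0,0,0,-0.8],[0,0,0.1,0,0,0,-0.7],[0,0,0.1,0,0,0,-0.5],[0,0,0.1,0,0,0,-0.3],[0,0,0.1,0,0,0,-0.1],[0,0,0.1,0,0,0,-0.1],[0,0,-1,0,0,0,-0.1],[0,0,-3,0,0,0,-0.1],[0,0,-6,0,0,0,-0.1],[0,0,-10,0,0,0,-0.1],[0,0,-15,0,0,0,-0.1],[0,0,-21,0,0,0,-0.1],[0,0,-21,0,0,0,-0.1],[0,0,-21,0,0,0,-0.1]],
])

```text
time_s: 13.68
position: [0.5351, -0.0594, 0.3338]
tcp_rot: [[-0.026, 1.0, 0.0], [1.0, 0.026, -0.0], [-0.0, 0.0, -1.0]]
force: [0.1, 0.6, 0.3]
opening: 0.453
grasp_force: 0.0
```

Run:
```python
from h import *
st();m=bot.camera_model("wrist");a=bot.capture("wrist");b=bot.capture("scene");np.savez("w4.npz",**m)
cv2.imwrite("pics/w4.png",a);cv2.imwrite("pics/s4.png",b)
cv2.imwrite("pics/m7.png",np.hstack([cv2.resize(b[130:355,185:335],None,fx=8/3,fy=8/3,interpolation=cv2.INTER_CUBIC),cv2.resize(a[60:360,190:390],None,fx=2,fy=2,interpolation=cv2.INTER_CUBIC)]))
# target above the long board
c=np.array([.4925,.294]);print(go([*(c),.34],10.4)); print(go([.49,.28,.34],10.4))
```

```text
13.675 [ 0.5351 -0.0594  0.3338] yaw 1.4786155243478123 tilt [-0.  0. -1.] F [0.0522 0.5668 0.2802] open 0.45265207631982673 0.0
[35.42 -3.3  -0.74 -0.18 -0.08 -8.93]
[34.02 -3.59 -0.74 -0.18 -0.08 -8.93]
```

View pics/m7.png

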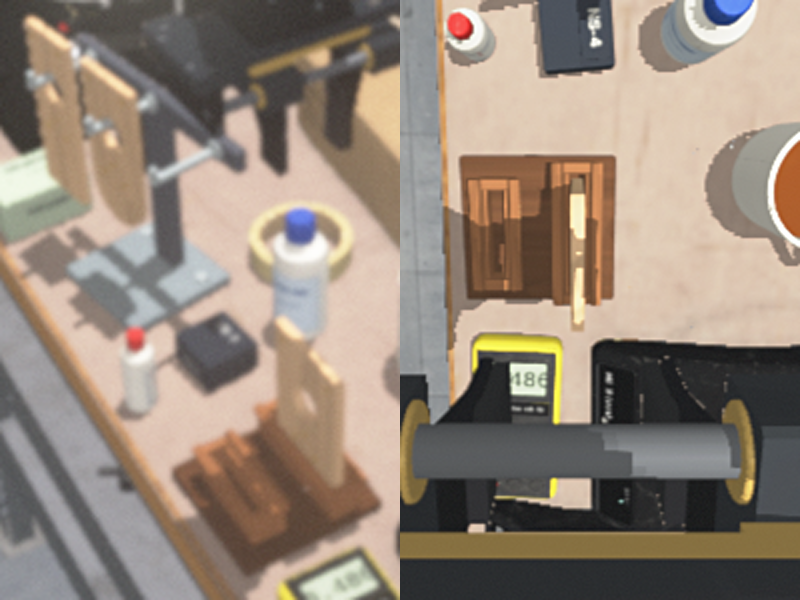

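The wide board stands upright and centred in its slot, and everything else looks undisturbed. Those were my last views, so I'll use numeric image checks for the long board.

Emit:
apply_moves([
  [[3,-0.3,-0.7,0,0,-1,-0.1],[8,-0.7,-0.7,0,0,-2,-0.1],[13,-1.2,-0.7,0,0,-3.5,-0.1],[18,-1.7,-0.7,0,0,-5,-0.1],[23,-2.2,-0.7,0,0,-6.5,-0.1],[28,-2.7,-0.7,0,0,-8,-0.1],[33,-3.1,-0.7,0,0,-8.9,-0.1],[35.4,-3.3,-0.7,0,0,-8.9,-0.1],[35.4,-3.3,-0.7,0,0,-8.9,-0.1],[35.4,-3.3,-0.7,0,0,-8.9,-0.1],[35.4,-3.3,-0.7,0,0,-8.9,-0.1]],
])

```text
time_s: 15.15
position: [0.4937, 0.2923, 0.3401]
tcp_rot: [[-0.179, 0.984, -0.001], [0.984, 0.179, -0.001], [-0.0, -0.001, -1.0]]
force: [-0.5, -0.1, -0.1]
opening: 0.454
grasp_force: 0.0
```

Run:
```python
from h import *
st();m=bot.camera_model("wrist");a=bot.capture("wrist");np.savez("w5.npz",**m);cv2.imwrite("pics/w5.png",a)
p=proj(m,[.492,.296,.234]);print("pred",p,proj(m,[.4866,.3255,.234]),proj(m,[.4974,.2665,.234]))
h=cv2.cvtColor(a,cv2.COLOR_BGR2HSV);c0=int(p[0])
for r in range(int(p[1])-50,int(p[1])+50,6): print(r,c0-14,[tuple(int(k) for k in h[r,c]) for c in range(c0-14,c0+15,2)])
# rack from w4
m=dict(np.load("w4.npz"));C=lambda u,v:(190+(u-400)/2,60+v/2)
for n,v,z in [("nar",[(468,178),(520,178),(470,294),(522,294)],.042),("base",[(461,156),(615,156),(468,297),(613,297)],.01),("wboard",[(577,192),(578,328)],.14)]:
    q=[ray(m,C(*p),z)[:2] for p in v];print(n,*q,np.mean(q,0))
```

```text
15.15 [0.4937 0.2923 0.3401] yaw 10.287570819164996 tilt [-0.0005 -0.0011 -1.    ] F [-0.5369 -0.0877 -0.1474] open 0.4538204026689842 0.0
pred [277.1973 207.2985] [277.1287 174.4229] [277.2619 238.2075]
157 263 [(13, 50, 108), (12, 51, 110), (13, 50, 107), (11, 50, 107), (13, 51, 105), (14, 53, 167), (14, 58, 168), (16, 94, 117), (15, 92, 119), (14, 76, 135), (13, 51, 130), (13, 54, 180), (12, 54, 181), (13, 52, 180), (13, 54, 179)]
163 263 [(14, 52, 108), (12, 51, 110), (12, 51, 109), (11, 50, 108), (13, 53, 110), (13, 49, 109), (16, 76, 114), (16, 91, 118), (16, 92, 114), (16, 92, 117), (14, 52, 108), (11, 51, 109), (13, 52, 177), (14, 53, 177), (14, 52, 175)]
169 263 [(13, 50, 107), (11, 49, 109), (13, 50, 108), (14, 52, 108), (12, 51, 109), (12, 51, 109), (15, 83, 114), (16, 92, 117), (17, 93, 115), (17, 86, 115), (14, 63, 110), (12, 53, 110), (13, 56, 179), (13, 54, 179), (13, 52, 175)]
175 263 [(13, 50, 107), (13, 51, 106), (11, 51, 110), (13, 49, 109), (13, 50, 108), (13, 56, 110), (17, 94, 231), (19, 89, 232), (19, 89, 233), (19, 88, 235), (15, 91, 191), (13, 46, 106), (13, 
[... 2577 characters left out ...]
 15, 150), (87, 19, 150), (90, 15, 150), (87, 17, 152), (93, 17, 154), (93, 18, 156), (17, 64, 123), (16, 92, 116), (16, 91, 115), (15, 89, 117), (98, 21, 96), (95, 17, 92), (87, 16, 143), (87, 15, 157), (90, 16, 155)]
253 263 [(13, 55, 181), (13, 54, 179), (13, 56, 179), (12, 54, 179), (13, 55, 181), (12, 51, 179), (15, 89, 123), (15, 92, 114), (17, 91, 115), (16, 92, 116), (14, 55, 107), (13, 54, 165), (13, 56, 182), (13, 54, 181), (13, 54, 178)]
nar [ 0.454 -0.019] [ 0.4925 -0.018 ] [ 0.4534 -0.1081] [ 0.4941 -0.1071] [ 0.4735 -0.0631]
base [ 0.4432 -0.0046] [ 0.5642 -0.0015] [ 0.4459 -0.1197] [ 0.5676 -0.1165] [ 0.5053 -0.0606]
wboard [ 0.5345 -0.0178] [ 0.5373 -0.1009] [ 0.5359 -0.0593]
```

The long board's top edge lies at rows 173 to 239 and columns 275 to 282, so its centre is at about (0.4934, 0.296). The tool plane (column 278) is already aligned in x, so I only need to shift 3.5 mm along the board before going down and gripping.

Emit:
apply_moves([
  [[0.35,0,3,0,0,0,-0.1],[0.35,0,6,0,0,0,-0.1],[0.35,0,8.5,0,0,0,-0.1],[0.35,0,10,0,0,0,-0.1],[0.35,0,11,0,0,0,-0.1],[0.35,0,12.1,0,0,0,-0.1],[0.35,0,12.1,0,0,0,-0.1],[0.35,0,12.1,0,0,0,-0.1],[0.35,0,12.1,0,0,0,-0.4],[0.35,0,12.1,0,0,0,-0.6],[0.35,0,12.1,0,0,0,-0.7],[0.35,0,12.1,0,0,0,-0.8],[0.35,0,12.1,0,0,0,-0.9],[0.35,0,12.1,0,0,0,-1],[0.35,0,12.1,0,0,0,-1],[0.35,0,12.1,0,0,0,-1]],
])

```text
time_s: 17.2
position: [0.4931, 0.297, 0.2196]
tcp_rot: [[-0.18, 0.984, 0.0], [0.984, 0.18, 0.0], [0.0, 0.0, -1.0]]
force: [0.7, -0.6, 0.9]
opening: 0.089
grasp_force: 30.0
```

Emit:
apply_moves([
  [[0,0,-0.3,0,0,0,-1],[0,0,-0.6,0,0,0,-1],[0,0,-0.9,0,0,0,-1],[0,0,-1.2,0,0,0,-1],[0,0,-1.5,0,0,0,-1],[0,0,-1.7,0,0,0,-1],[0,0,-1.7,0,0,0,-1],[0,0,-1.7,0,0,0,-1]],
])

```text
time_s: 18.2
position: [0.4929, 0.2969, 0.2365]
tcp_rot: [[-0.18, 0.984, -0.0], [0.984, 0.18, -0.0], [-0.0, -0.0, -1.0]]
force: [0.3, 0.1, -2.7]
opening: 0.092
grasp_force: 30.0
```

Emit:
apply_moves([
  [[0,-1,0,0,0,0,-1],[0,-2,0,0,0,0,-1],[0,-3,0,0,0,0,-1],[0,-4,0,0,0,0,-1],[0,-5,0,0,0,0,-1],[0,-6,0,0,0,0,-1],[0,-7,-1,0,0,0,-1],[0,-8,-3,0,0,0,-1],[0,-8.3,-5,0,0,0,-1],[0,-8.3,-7,0,0,0,-1],[0,-8.3,-7,0,0,0,-1]],
])

```text
time_s: 19.58
position: [0.4122, 0.2825, 0.3086]
tcp_rot: [[-0.18, 0.984, 0.005], [0.984, 0.18, 0.002], [0.001, 0.005, -1.0]]
force: [0.1, 1.1, -2.3]
opening: 0.089
grasp_force: 30.0
```

Emit:
apply_moves([
  [[-1,0,0,0,0,0,-1],[-3,0,0,0,0,0,-1],[-5.5,0,0,0,0,0,-1],[-8,0,0,0,0,0,-1],[-10.5,0,0,0,0,0,-1],[-13,0,0,0,0,1,-1],[-15.5,0,0,0,0,2,-1],[-18,0,0,0,0,3,-1],[-20.5,0,0,0,0,4,-1],[-23,0,0,0,0,5,-1],[-25.5,0,0,0,0,6,-1],[-28,0,0,0,0,7,-1],[-30.5,0,0,0,0,8,-1],[-33,0,0,0,0,8.9,-1],[-34.3,0,0,0,0,8.9,-1],[-34.8,0,0,0,0,8.9,-1],[-34.8,0,0,0,0,8.9,-1],[-34.8,0,0,0,0,8.9,-1]],
])

```text
time_s: 21.82
position: [0.4737, -0.0596, 0.3065]
tcp_rot: [[-0.027, 1.0, -0.0], [1.0, 0.027, 0.001], [0.001, -0.0, -1.0]]
force: [0.2, -0.8, -2.0]
opening: 0.086
grasp_force: 30.0
```

Run:
```python
from h import *
st();m=bot.camera_model("wrist");a=bot.capture("wrist");np.savez("w6.npz",**m);cv2.imwrite("pics/w6.png",a)
P=bot.read_state()["position"];zt=P[2]+.0153
print("pred top far",proj(m,[P[0],P[1]+.029,zt]),"foot far",proj(m,[P[0],P[1]+.029,zt-.17]))
print("pred base far",proj(m,[.4743,-.002,.01]),"nar wall far outer",proj(m,[.4743,-.0185,.042]))
h=cv2.cvtColor(a,cv2.COLOR_BGR2HSV)
for c in(278,): 
  for r in range(130,240,2): print(r,[tuple(int(k) for k in h[r,k]) for k in(258,264,270,274,278,282,286,292,298)])
```

```text
21.825 [ 0.4737 -0.0596  0.3065] yaw 1.5216856013217668 tilt [ 0.0006 -0.0005 -1.    ] F [ 0.1686 -0.7506 -2.0248] open 0.0855068740506706 29.99889941420406
pred top far [280.1797 223.9636] foot far [278.999  171.9148]
pred base far [279.5761 138.4535] nar wall far outer [279.3614 151.5281]
130 [(12, 54, 213), (14, 55, 212), (14, 54, 216), (13, 55, 213), (13, 56, 213), (13, 54, 211), (13, 54, 213), (13, 52, 216), (12, 54, 214)]
132 [(13, 54, 213), (14, 55, 214), (13, 55, 214), (13, 54, 212), (13, 54, 211), (13, 54, 211), (13, 53, 215), (14, 54, 216), (12, 55, 213)]
134 [(13, 54, 214), (13, 54, 213), (13, 53, 213), (13, 54, 213), (13, 54, 211), (13, 54, 211), (13, 53, 216), (12, 52, 214), (13, 56, 211)]
136 [(14, 52, 216), (13, 53, 213), (13, 54, 217), (13, 55, 215), (12, 55, 213), (13, 54, 214), (15, 52, 214), (14, 53, 216), (13, 54, 214)]
138 [(12, 54, 219), (13, 52, 217), (12, 53, 221), (13, 53, 220), (12, 54, 218), (13, 54, 219), (14, 51, 219), (13, 55, 224), (13, 50, 218)]
140 [(11, 109, 110), (11, 127, 116), (11, 126, 115), (12, 125, 114), (11, 122, 115), (11, 123, 114), (11, 12
[... 6410 characters left out ...]
, 212), (14, 53, 218), (15, 80, 188), (16, 92, 177), (16, 93, 175), (16, 94, 174), (15, 76, 192), (13, 57, 210), (13, 56, 210)]
232 [(13, 55, 213), (12, 50, 153), (16, 96, 167), (16, 93, 175), (16, 92, 174), (16, 92, 175), (15, 80, 163), (12, 53, 213), (13, 54, 213)]
234 [(12, 55, 214), (21, 89, 126), (18, 111, 173), (16, 94, 174), (16, 94, 176), (16, 93, 176), (22, 129, 162), (24, 108, 166), (22, 98, 159)]
236 [(13, 55, 216), (27, 184, 157), (19, 110, 174), (16, 92, 174), (16, 92, 175), (15, 94, 177), (23, 138, 177), (27, 190, 184), (27, 192, 181)]
238 [(11, 52, 166), (27, 188, 226), (22, 129, 204), (15, 92, 177), (15, 94, 177), (16, 94, 174), (24, 155, 217), (28, 185, 239), (27, 184, 179)]
```

Run:
```python
from h import *
m=dict(np.load("w6.npz"));a=cv2.imread("pics/w6.png");h=cv2.cvtColor(a,cv2.COLOR_BGR2HSV).astype(int)
zt=.3065+.0153
print("foot far",ray(m,(278,170.5),zt-.17),"top far",ray(m,(278,219.5),zt))
for r in (174,178,184,190,200): # board columns: S<112, H>=14
    c=[k for k in range(262,296) if h[r,k,1]<112 and h[r,k,0]>=14];print(r,c[0],c[-1])
for r in (153,160,166): print(r,[tuple(h[r,k]) for k in range(258,302,1)])
```

```text
foot far [ 0.4727 -0.0292  0.1518] top far [ 0.4726 -0.0284  0.3218]
174 274 282
178 274 282
184 273 283
190 272 283
200 272 284
153 [(np.int64(12), np.int64(121), np.int64(114)), (np.int64(13), np.int64(138), np.int64(131)), (np.int64(12), np.int64(134), np.int64(135)), (np.int64(12), np.int64(129), np.int64(101)), (np.int64(12), np.int64(114), np.int64(76)), (np.int64(11), np.int64(119), np.int64(75)), (np.int64(12), np.int64(130), np.int64(106)), (np.int64(12), np.int64(141), np.int64(174)), (np.int64(13), np.int64(144), np.int64(188)), (np.int64(13), np.int64(139), np.int64(183)), (np.int64(12), np.int64(139), np.int64(182)), (np.int64(13), np.int64(139), np.int64(172)), (np.int64(13), np.int64(140), np.int64(158)), (np.int64(12), np.int64(143), np.int64(202)), (np.int64(12), np.int64(142), np.int64(222)), (np.int64(12), np.int64(143), np.int64(220)), (np.int64(12), np.int64(143), np.int64(218)), (np.int64(13), np.int64(142), np.int64(219)), (np.int64(13), np.int64(143), np.int64(218)), (np.int64(12), np.int64(144), np.int64(218)), (np.int64(12), np.int64(142), np.int64(218)), (n
[... 4390 characters left out ...]
int64(141)), (np.int64(12), np.int64(141), np.int64(194)), (np.int64(12), np.int64(145), np.int64(206)), (np.int64(12), np.int64(143), np.int64(201)), (np.int64(12), np.int64(141), np.int64(199)), (np.int64(12), np.int64(138), np.int64(157)), (np.int64(12), np.int64(132), np.int64(131)), (np.int64(13), np.int64(132), np.int64(133)), (np.int64(12), np.int64(131), np.int64(136)), (np.int64(12), np.int64(133), np.int64(136)), (np.int64(13), np.int64(133), np.int64(134)), (np.int64(13), np.int64(133), np.int64(136)), (np.int64(13), np.int64(134), np.int64(137)), (np.int64(12), np.int64(130), np.int64(104)), (np.int64(13), np.int64(123), np.int64(79)), (np.int64(12), np.int64(124), np.int64(80))]
```

The held board's foot is over the slot (board columns 274 to 282, mouth columns 270 to 286), with a y error of about 1.5 to 2 mm. I'll correct that and lower it.

Emit:
apply_moves([
  [[-0.15,0,1,0,0,0,-1],[-0.15,0,3,0,0,0,-1],[-0.15,0,5,0,0,0,-1],[-0.15,0,7,0,0,0,-1],[-0.15,0,8.5,0,0,0,-1],[-0.15,0,9.5,0,0,0,-1],[-0.15,0,10,0,0,0,-1],[-0.15,0,10.4,0,0,0,-1],[-0.15,0,10.8,0,0,0,-1],[-0.15,0,11.2,0,0,0,-1],[-0.15,0,11.6,0,0,0,-1],[-0.15,0,11.6,0,0,0,-1],[-0.15,0,11.6,0,0,0,-1]],
])

```text
time_s: 23.5
position: [0.4741, -0.0619, 0.1906]
tcp_rot: [[-0.026, 1.0, 0.0], [1.0, 0.026, -0.0], [-0.0, 0.0, -1.0]]
force: [0.9, 0.2, -2.1]
opening: 0.088
grasp_force: 30.0
```

Emit:
apply_moves([
  [[0,0,0.4,0,0,0,-1],[0,0,0.8,0,0,0,-1],[0,0,1.2,0,0,0,-1],[0,0,1.6,0,0,0,-1],[0,0,2.0,0,0,0,-1],[0,0,2.3,0,0,0,-1],[0,0,2.3,0,0,0,-1],[0,0,2.3,0,0,0,-1]],
])

```text
time_s: 24.5
position: [0.4742, -0.0619, 0.1676]
tcp_rot: [[-0.026, 1.0, 0.0], [1.0, 0.026, -0.0], [-0.0, 0.0, -1.0]]
force: [-0.3, -0.6, -1.5]
opening: 0.088
grasp_force: 30.0
```

Emit:
apply_moves([
  [[0,0,0.1,0,0,0,-1],[0,0,0.2,0,0,0,-1],[0,0,0.3,0,0,0,-1],[0,0,0.4,0,0,0,-1],[0,0,0.4,0,0,0,-1]],
])

```text
time_s: 25.12
position: [0.4749, -0.062, 0.1656]
tcp_rot: [[-0.026, 1.0, 0.002], [1.0, 0.026, -0.001], [-0.001, 0.002, -1.0]]
force: [-1.9, 1.4, 13.3]
opening: 0.088
grasp_force: 30.1
```

It is on the floor at the predicted height (0.1656 m, 13 N). Now release and retreat.

Emit:
apply_moves([
  [[0,0,0.2,0,0,0,-1],[0,0,0.2,0,0,0,-0.8],[0,0,0.2,0,0,0,-0.7],[0,0,0.2,0,0,0,-0.5],[0,0,0.2,0,0,0,-0.3],[0,0,0.2,0,0,0,-0.1],[0,0,0.2,0,0,0,-0.1],[0,0,-1,0,0,0,-0.1],[0,0,-3,0,0,0,-0.1],[0,0,-6,0,0,0,-0.1],[0,0,-10,0,0,0,-0.1],[0,0,-15,0,0,0,-0.1],[0,0,-18,0,0,0,-0.1],[0,0,-18,0,0,0,-0.1],[0,0,-18,0,0,0,-0.1],[0,0,-18,0,0,0,-0.1]],
])

```text
time_s: 27.12
position: [0.4731, -0.0615, 0.3421]
tcp_rot: [[-0.026, 1.0, -0.003], [1.0, 0.026, 0.001], [0.001, -0.003, -1.0]]
force: [0.8, 0.0, 0.6]
opening: 0.452
grasp_force: 0.0
```

Run:
```python
from h import *
st();m=bot.camera_model("wrist");a=bot.capture("wrist");b=bot.capture("scene");s=bot.camera_model("scene");cv2.imwrite("pics/w7.png",a);cv2.imwrite("pics/s7.png",b)
def wood(im):
    h=cv2.cvtColor(im,cv2.COLOR_BGR2HSV);return cv2.inRange(h,(15,55,110),(26,115,255))
def comps(mk,box,mn=30):
    n,l,t,c=cv2.connectedComponentsWithStats(mk[box[1]:box[3],box[0]:box[2]])
    for i in range(1,n):
        if t[i,4]>mn: print("  ",t[i]+[box[0],box[1],0,0,0],c[i]+box[:2])
print("wrist; pred long top",proj(m,[.4742,-.0315,.18]),proj(m,[.4742,-.0915,.18]),"wide top",proj(m,[.5358,-.018,.14]),proj(m,[.5358,-.102,.14]))
comps(wood(a),(225,100,360,250))
print("scene; long pred", proj(s,[.4742,-.03,.18]),proj(s,[.4742,-.09,.18]),proj(s,[.4742,-.09,.042]))
print("wide pred",proj(s,[.5358,-.018,.14]),proj(s,[.5358,-.102,.14]),proj(s,[.5358,-.102,.042]))
comps(wood(b),(230,210,340,345))
# round board unchanged? diff vs start
d=cv2.absdiff(b,cv2.imread("pics/s4.png")).max(2)
x0,y0=205,145;print("round region diff",(d[145:220,212:240]>40).mean())
comps(wood(cv2.imread("pics/s4.png")),(190,130,245,220));comps(wood(b),(190,130,245,220))
```

```text
27.125 [ 0.4731 -0.0615  0.3421] yaw 1.4727194554900231 tilt [ 0.0013 -0.0032 -1.    ] F [0.7726 0.0412 0.6033] open 0.4521258295579323 0.0
wrist; pred long top [280.3566 170.0727] [278.8524 223.4388] wide top [332.3912 155.2925] [327.3178 222.5377]
   [ 314  149   21   75 1206] [324.1219 183.5871]
   [275 156  10  68 486] [279.1152 189.9835]
   [289 226  20  18  34] [302.3824 230.6471]
scene; long pred [264.845  248.3202] [280.2654 267.8575] [281.9477 316.2055]
wide pred [289.9446 248.2207] [312.0282 274.4807] [311.373  307.9557]
   [278 210  13  26 191] [283.1571 220.7749]
   [304 210  14  25 191] [311.4136 220.5236]
   [327 210  13  16 122] [334.5492 215.4344]
   [264 249   8  11  45] [266.3556 253.4222]
   [288 249  27  30 207] [300.7778 264.5845]
   [266 264  17  20 102] [274.2549 272.951 ]
   [290 275  21  23 152] [297.8684 285.75  ]
   [266 284  18  36 212] [276.467  299.4057]
   [301 290  12  20  76] [307.1842 299.6447]
   [295 334  36  11 118] [314.4661 339.5254]
round region diff 0.4442857142857143
   [ 193  135   46   78 1424] [216.1917 175.0112]
   [219 181  20  32 310] [229.3258 196.6774]
```

Emit:
apply_moves([
  [[-4,0,-4,0,0,0,-0.1],[-8,0,-6,0,0,0,-0.1],[-13,0,-6,0,0,0,-0.1],[-19,0,-6,0,0,0,-0.1],[-25,0,-6,0,0,0,-0.1],[-30,0,-6,0,0,0,-0.1],[-30,0,-6,0,0,0,-0.1],[-30,0,-6,0,0,0,-0.1]],
])

```text
time_s: 28.22
position: [0.4815, -0.3612, 0.4024]
tcp_rot: [[-0.025, 1.0, -0.002], [1.0, 0.025, 0.002], [0.003, -0.002, -1.0]]
force: [0.3, 0.9, 1.0]
opening: 0.45
grasp_force: 0.0
```

Run:
```python
from h import *
st();b=bot.capture("scene");c=bot.capture("side");cv2.imwrite("pics/s8.png",b)
w=lambda im:cv2.inRange(cv2.cvtColor(im,cv2.COLOR_BGR2HSV),(15,55,110),(26,115,255))
s4=cv2.imread("pics/s4.png");s0=cv2.imread("pics/scene0.png")
# round board occupies approx cols 216-237 of the scene; outline per row before/after
for r in range(155,216,6):
    f=lambda im:[k for k in range(214,240) if w(im)[r,k]]
    g=[f(s0),f(s4),f(b)];print(r,[(x[0],x[-1],len(x)) if x else None for x in g])
d=cv2.absdiff(c,cv2.imread("pics/side0.png")).max(2)
n,l,t,_=cv2.connectedComponentsWithStats((d>40).astype(np.uint8))
print("side diffs",t[1:][t[1:,4]>40])
d=cv2.absdiff(b,s0).max(2)
n,l,t,_=cv2.connectedComponentsWithStats((d>50).astype(np.uint8))
print("scene diffs",t[1:][t[1:,4]>40])
```

```text
28.225 [ 0.4815 -0.3612  0.4024] yaw 1.4532499538228085 tilt [ 0.0025 -0.0015 -1.    ] F [0.2576 0.8833 0.9895] open 0.44971553459847524 0.0
155 [(215, 222, 8), (216, 223, 7), (215, 222, 8)]
161 [(214, 230, 15), (214, 231, 16), (215, 231, 17)]
167 [(217, 239, 18), (216, 235, 13), (217, 233, 15)]
173 [(214, 239, 16), (214, 237, 14), (221, 236, 10)]
179 [(214, 239, 9), (214, 237, 6), (223, 237, 10)]
185 [(220, 239, 11), (214, 238, 16), (220, 237, 15)]
191 [(214, 239, 15), (214, 237, 18), (220, 238, 17)]
197 [(214, 238, 18), (214, 237, 12), (223, 236, 12)]
203 [(214, 235, 16), (214, 238, 14), (225, 237, 12)]
209 [(229, 239, 6), (229, 237, 7), (228, 237, 6)]
215 [None, None, None]
side diffs [[  303     0    28    17   384]
 [  397     0    95   204 12307]
 [  286    20    65    65  1531]
 [  552   136     8    13    49]
 [  540   152    20    36   281]
 [  313   177     5    36   141]
 [  290   183    10    18    82]
 [  304   204     8    22    92]
 [  536   205    24    45   718]
 [  429   233    80    56  1802]
 [  534   243    13    10    69]
 [  540   252    20    42   449]
 [  301   272    16     8    82]
 [  304   278     5    14    62]]
scene diffs [[   14     0   113   269 18507]
 [  129     0   350   297 40080]
 [   91    38    28    44   127]
 [    0    41    21    99  1287]
 [  104    42    16     7    45]
 [   67    85    34    57   389]
 [  194   136    20    24   283]
 [  198   158    18    26   343]
 [  237   168    30    67   856]
 [  201   184    18    16   221]
 [  243   198     9    22   119]
 [  192   216    23    22   267]
 [  420   235     7    10    41]
 [  262   248    20    28   336]
 [  288   248    14    15    97]
 [  239   254    19    27   214]
 [  291   264    20    26   111]
 [    0   273    59    87  1519]
 [  295   281     9     9    43]
 [  290   284    23    28   105]
 [  277   290     7    13    54]
 [  267   298    17    24   120]
 [   42   313    90   107  4878]]
```

Run:
```python
from h import *
for f in("scene0","s4","s8"):
    h=cv2.cvtColor(cv2.imread(f"pics/{f}.png"),cv2.COLOR_BGR2HSV)[245:275,225:250]
    print(f,np.argwhere((h[...,1]>170)&((h[...,0]<8)|(h[...,0]>172))).mean(0))
print(bot.hand_in());st()
```

```text
scene0 [11.4  9.8]
s4 [nan nan]
s8 [12. 10.]
the job is handed in; nothing more can be done
None
the job is handed in; nothing more can be done<stdin>:4: RuntimeWarning: Mean of empty slice.
  ret = um.true_divide(
```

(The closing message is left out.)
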